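# Lift a hot circuit board off the preheater with a spatula

## Task

The board on the preheater is still hot: lift it off with the spatula, without the hand or fingers touching it, and lay it flat and centred on the ribs of the cooling rack, between the side lips. Then stand the spatula back on its rubber mat as it was, blade flat, and let go. Carry the board level and steadily, and leave the spray can, the mug and the meter where they are.

Things in the scene. Friction and masses are not known exactly. Their poses are not given: they have to be found in the camera images.
- board: green circuit board, 100 (x) by 130 (y) by 3 mm with parts up to 12 mm high on its top, 0.12 kg or so. Origin: centre of its underside, z up. It lies loose on the preheater's two ribs, its x within 0.05 rad of the preheater's x.
- spatula: steel spatula, about 0.13 kg, standing by itself on its flat blade on the mat; cranked wooden handle. Origin: centre of the blade's underside; x to the blade's front edge, y left, z up. Blade 105 (x) by 70 (y) by 2.5 mm. From (-50, 0, 2) mm the handle rises straight back at 55 degrees above level, along (-0.574, 0, 0.819): a steel neck 22 mm wide (y), 4 mm thick, then the grip.
- spatula_grip (a point): middle of the wooden grip, 85 mm along the handle, at (-98.8, 0, 71.6) mm in the spatula's frame, same axes. The grip runs from 50 to 120 mm along the handle, is 20 mm wide (flat sides facing +y and -y) and 26 mm deep. A hand pointing down along the handle (35 degrees from vertical, leaning back) passes the preheater's bar; an upright one does not.
- spatula_tip (a point): middle of the blade's front edge, same axes as the spatula
- preheater: grey board preheater, fixed, 200 (x) by 230 (y) by 45 mm, the same if turned by half a turn; origin: centre of its underside, z up. The spatula can go in from either end of its x axis (its -x or its +x side). On its top two steel ribs carry the board (see preheater_top); over each of the two ends spans a heater bar (see preheater_bar_a, _b).
- preheater_top (a point): centre of the preheater's flat top (z 45 mm), same axes. Ribs 14 mm wide, 10 mm high, run along x from -50 to 50 mm at y -51 and +51 mm; the board lies on them, over an 88 mm wide, 10 mm high gap open at both x ends. Side lips along the ribs (inner faces at y -71 and +71 mm) stand 4 mm above the ribs.
- preheater_bar_a (a point): middle of the underside of the fixed bar above the -x end, at (-77, 0, 215) mm in the preheater's frame. Each bar is 40 mm deep (x), 28 mm high, 230 mm wide (y); its posts, 12 (y) by 16 (x) mm, stand at y -107 and +107 mm.
- preheater_bar_b (a point): the same for the bar above the +x end, at (77, 0, 215) mm
- rack: aluminium cooling rack, fixed, 150 (x) by 190 (y) by 30 mm, nothing above it, the same if turned by half a turn; origin: centre of its underside, z up. On its top two ribs for the board (see rack_top): when the board lies on them, centred at x = y = 0, its underside is at z 40 mm and its x lies along the rack's x (either way round).
- rack_top (a point): centre of the rack's flat top (z 30 mm), same axes. Ribs 14 mm wide, 10 mm high, along x from -50 to 50 mm at y -51 and +51 mm; the blade can be lowered between them and drawn out along x at either end. Side lips along the ribs (inner faces at y -71 and +71 mm) stand 6 mm above the ribs.
- mat: black rubber mat, fixed, 150 (x) by 120 (y) by 6 mm; origin: centre of its underside. The spatula stands on it and goes back there.
- spray: spray can, 60 mm across, 185 mm tall, standing between the robot and the mat; origin: centre of its underside. Leave it.
- mug: white mug, 80 mm across, 90 mm tall, beyond the preheater or the rack; origin: centre of its underside. Leave it.
- meter: yellow multimeter lying flat, 150 by 75 by 42 mm, beyond the other of the two; origin: centre of its underside. Leave it.
Mind the look-alikes: they are no part of the job. What is shaped like the board but brown or pink is not meant.

How it is judged:
By the outcome, as a careful person would: the job done as asked, in the order asked, and still so for the second after the job is handed in, with the robot touching nothing.
It also fails if it takes over 70 s, if anything falls off the work surface, if the arm or the gripper's body presses on something with over 40 N, if the wrist force passes 120 N, or if a joint passes its speed limit or range.

## Robot

A 6-joint arm with a two-finger parallel gripper is mounted at the origin on the work surface. World frame = base frame: x ahead of the robot, y to its left, z up, the work surface at z = 0. Lengths are in mm, angles in degrees, forces in N, time in s.
With the tool pointing down it reaches from about 350 to 850 mm from the base axis. Payload 8.1 kg.
Tool frame: the origin (TCP) lies midway between the tips of the shut fingers; the grasp point (between the pads) lies 19 mm behind it (r.grasp_offset is the distance from the TCP to the grasp point, in mm); z points along the fingers, x is the direction in which the jaws open and shut, and the axes are right-handed (so a half turn about z gives the same grasp; the last joint's range is limited). The gripper opens to 85 mm and grips with 20 to 120 N. Pads are 22 mm wide; open, the fingers measure 114 mm over their backs; the gripper's body (76 mm by 85 mm) begins 54 mm behind the grasp point. The pads swing forward as they close: fully open they stand 13 mm farther back than shut.
Start: joints at [-73.419, 7.471, 85.268, -0, 87.261, -4.893], TCP at [219.672, -558.345, 231.292] pointing down, gripper open.
Joint ranges: [-169.43, 169.43], [-51.17, 129.36], [1.28, 143.12], [-76.62, 256.62], [0, 156.53], [-152.29, 152.29]. Speed limits (degrees/s): [136.94, 136.94, 159.86, 180, 180, 180].

## Interface

Orientations are given as [roll, pitch, yaw] about the fixed x, y, z axes, in that order (R = Rz(yaw) Ry(pitch) Rx(roll)).
In Python, from bench import r, optics, hand_in gives the robot as it stands.
- The arm moves only by the shell command python3 -m pendant 'ROWS' [FORCE]. ROWS is JSON, a list of rows, each a list of 5 numbers: the opening, from 0 (shut) to 1 (fully open), then the shift along the tool's x, y, z in mm, then the turn about the tool's z in degrees. A call has 1 to 10 rows; each row shifts and turns the commanded pose from where the row before left it, along the tool's axes as they then stand; what a row does not reach is not made up. A row lasts 1/10 s, in which the tool goes at most 50 mm and 8.59 degrees, less where a joint would pass 70% of its speed; a pose out of reach is approached as far as the arm can. A call with a gripper value outside its range is refused whole. The fingers move at their own pace and stop on an object; FORCE is the grip in N (left out, the last holds). Time passes only in rows, so rows that do not move let the fingers close. It gives the time, the measured TCP pose, the force and the opening at its end, in the units of the state.
- r.sense(): the state, without advancing time (a new reading comes with each control period).
- optics.snapshot(name): name is "side" or "top"; returns (picture, depth): 420x560x3 uint8, blue, green, red; 420x560 float32, mm along the optical axis (not along the pixel's ray), 0 where there is no reading.
- optics.camera_params(name): a dict with "camera_matrix" (3x3 intrinsics, pixels), "eye" and "orientation" of the camera in the world. Camera axes: x right, y down, z forward; pixel columns grow to the right and rows downward; lengths in mm; the calibration is good to about 2 mm. A picture is of the moment at which its call begins. camera_params takes no time and is no camera call.
- hand_in(): hands the job in, once; it reports no verdict.
Trained networks look in the newest picture that a camera, given by its name, has taken for a name from the list of things; names that differ only in an ending like _2 or _b are one class to them, and where a whole thing is asked for, a point or a joint stands for the part that bears it (a point fixed in the world has none). Each returns a list of dicts, best first, with "score" (0 to 1); they miss things now and then, are a little off and sometimes report something else, mostly with a low value. They report only what shows in the picture. A call takes as long as a camera call. They do not tell look-alikes from the thing itself.
- optics.search_frame(camera, query): "at" ([x, y, z] in mm, in world coordinates, good to about 4 mm: the middle of the surface that is visible of it).
The state is a dict: "time": time; "joint_pos": joint angles; "qd": joint speeds; "joint_efforts": joint torques, N m; "tool_pos": TCP position; "tcp_rot": TCP orientation; "ft_force": force on the tool from outside, world axes, zero at the start; "wrist_torque": the same for the moment, N m; "finger_gap": finger opening in mm.
Only numpy, scipy, OpenCV 4.12 (cv2) and the standard library are available. Lean on these libraries where they do the work, as an engineer would, in place of code of your own. Each camera call takes 0.05 s, during which the arm holds its last target. There are 200 camera calls.

## Working session

There is one attempt and no reset: what is moved stays moved. The work goes in short steps, Python scripts to look and compute and a shell command to move; the robot and the scene stay as the last step left them, time stands still between calls to the robot, and variables do not carry over. Pictures are saved under pics/ and viewed, about 8 in all and at most 12, crops included, and the job is handed in when it is done.

```bash
ls; mkdir -p pics
cat > h.py <<'E'
import numpy as np, cv2
from bench import r, optics
from scipy.spatial.transform import Rotation as R
def cloud(name):
    im,d=optics.snapshot(name); p=optics.camera_params(name)
    return im,d,p
E
python3 - <<'E'
from h import *
np.set_printoptions(precision=1,suppress=True)
for n in("side","top"):
    im,d,p=cloud(n); cv2.imwrite(f"pics/{n}0.png",im); np.savez(f"{n}0.npz",im=im,d=d); print(n,p)
for q in("board","spatula","spatula_grip","preheater_top","rack_top","mat","spray","mug","meter","preheater_bar_a"):
    for n in("top","side"):
        print(q,n,[(np.round(x["at"]),round(x["score"],2)) for x in optics.search_frame(n,q)][:3])
print(r.sense())
E
```

```text
pics
side {'camera_matrix': array([[518.3,   0. , 278. ],
       [  0. , 518.3, 206. ],
       [  0. ,   0. ,   1. ]]), 'eye': array([607.2, 885.8, 948. ]), 'orientation': array([-131.8,   -1.1,  175. ])}
top {'camera_matrix': array([[473.6,   0. , 285.9],
       [  0. , 473.6, 208.7],
       [  0. ,   0. ,   1. ]]), 'eye': array([ 356.3,  -21.4, 1376.9]), 'orientation': array([-171.4,    1.3,  -88.7])}
board top [(array([301., 210.,   1.]), 0.93), (array([562., 288.,  59.]), 0.72), (array([486., -22.,   5.]), 0.66)]
board side [(array([304., 209.,   5.]), 0.96), (array([ 738., -125.,   36.]), 0.72), (array([ 284., -180.,    6.]), 0.69)]
spatula top [(array([520.,  21.,   9.]), 0.63)]
spatula side [(array([529.,  34.,  10.]), 0.72)]
spatula_grip top [(array([526.,  19.,  10.]), 0.97), (array([487., -24.,   4.]), 0.66), (array([564., 293.,  58.]), 0.27)]
spatula_grip side [(array([528.,  38.,   7.]), 0.78)]
preheater_top top [(array([554., 290., 219.]), 0.78)]
preheater_top side [(array([569., 336., 201.]), 0.93)]
rack_top top [(array([ 548., -250.,   29.]), 0.65)]
rack_top side [(arr
[... 282 characters left out ...]
.]), 0.56)]
mug side [(array([750., 185.,  59.]), 0.6)]
meter top [(array([367.,   9., 180.]), 0.62), (array([ 742., -149.,   43.]), 0.58)]
meter side [(array([ 738., -129.,   39.]), 0.78)]
preheater_bar_a top [(array([558., 294., 225.]), 0.96)]
preheater_bar_a side [(array([568., 332., 198.]), 0.67)]
{'time': 1.1, 'joint_pos': array([-73.4,   7.5,  85.3,  -0. ,  87.3,  -4.9]), 'qd': array([ 0. ,  0. ,  0. , -0. ,  0. , -0.1]), 'joint_efforts': array([  0. , -56.9, -50.1,  -0. ,   0. ,   0. ]), 'tool_pos': array([ 219.7, -558.4,  231.3]), 'tcp_rot': array([180. ,  -0. , -68.5]), 'ft_force': array([-0.8,  0.1, -0.3]), 'wrist_torque': array([ 0.1, -0. ,  0. ]), 'finger_gap': 85.52066601410617}
```

View pics/top0.png

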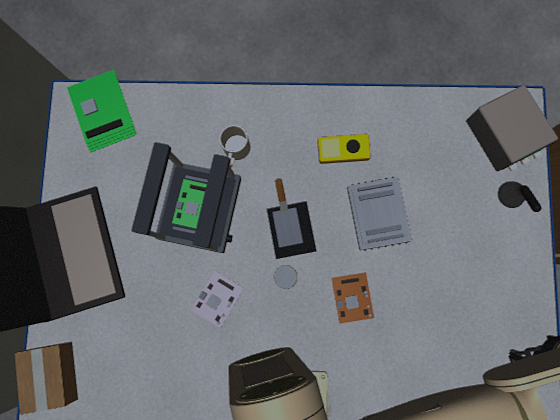

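View pics/side0.png

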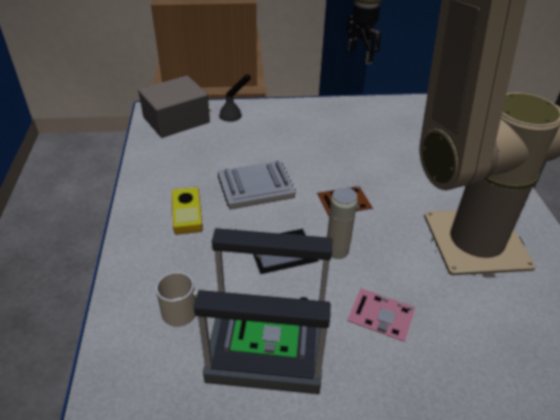

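Top view: the hot board (190,203) is in the preheater (187,200). The rack is at (380,212), and the spatula is on the mat (291,228) with its handle pointing to +x. The spray can is at (285,277), and the brown and pink boards and the big green one are decoys. Side view: the preheater is in front and agrees with this. Next I measure the poses.

```bash
cat >> h.py <<'E'
def world(d,p):
    K=np.array(p["camera_matrix"]);v,u=np.indices(d.shape)
    c=np.stack([(u-K[0,2])/K[0,0]*d,(v-K[1,2])/K[1,1]*d,d],-1)
    return c@R.from_euler("xyz",p["orientation"],degrees=True).as_matrix().T+p["eye"]
def rect(P):
    (c,s,a)=cv2.minAreaRect(P[:,:2].astype(np.float32)); return np.round(c,1),np.round(s,1),round(a,2),len(P)
E
python3 - <<'E'
from h import *
np.set_printoptions(precision=1,suppress=True)
for n in("top","side"):
    f=np.load(f"{n}0.npz");im=f["im"].astype(int);d=f["d"];W=world(d,optics.camera_params(n));ok=d>0
    X,Y,Z=W[...,0],W[...,1],W[...,2];b,g,rr=im[...,0],im[...,1],im[...,2]
    box=lambda x0,x1,y0,y1,z0,z1:ok&(X>x0)&(X<x1)&(Y>y0)&(Y<y1)&(Z>z0)&(Z<z1)
    print(n,"table z",np.median(Z[box(400,700,-60,-50,-30,30)]))
    m=box(400,720,150,450,225,270);print("bars",rect(W[m]),np.median(Z[m]))
    for h,s in(("A",m&(Y<290)),("B",m&(Y>290))):print(" bar",h,rect(W[s]))
    print("pre body",rect(W[box(400,720,150,450,30,60)]))
    m=box(450,650,200,400,45,80)&(g>1.5*rr)&(g>1.5*b);print("board",rect(W[m]),np.median(Z[m]))
    m=box(420,680,-370,-130,18,60);print("rack",rect(W[m]),np.median(Z[m]))
    m=box(420,680,-370,-130,36.5,60);print("rack hi",rect(W[m]),np.median(Z[m]))
    m=box(380,600,-90,80,-15,30)&(im.max(-1)<50);print("mat",rect(W[m]))
    m=box(380,560,-90,80,-10,25)&(im.min(-1)>65)&(im.max(-1)<150);print("blade",rect(W[m]))
    m=box(500,700,-60,90,20,140)&(rr>1.4*b);P=W[m];print("handle",len(P))
    if len(P)>10:
        c=P.mean(0);v=np.linalg.svd(P-c)[2][0];print(" ",c,v,P[:,2].min(),P[:,2].max(),P[P[:,2]>P[:,2].max()-8].mean(0))
    m=box(320,420,-40,60,150,210);print("spray",rect(W[m]))
f=np.load("top0.npz");im=f["im"]
cv2.imwrite("pics/mat.png",cv2.resize(im[165:270,250:330],None,fx=5.5,fy=5.5,interpolation=cv2.INTER_CUBIC))
E
```

```text
top table z 1.9090995336227934
bars (array([560.9, 268.7]), array([195.4, 230.2]), 79.44, 3255) 242.65631809630213
 bar A (array([546.8, 193.2]), array([ 41.7, 230.2]), 79.37, 1607)
 bar B (array([574.9, 344. ]), array([ 41.9, 230.2]), 79.5, 1648)
pre body (array([584.8, 262.3]), array([214. , 285.7]), 81.64, 3524)
board (array([566.5, 288.7]), array([ 70.6, 130.5]), 79.63, 804) 58.31399536505148
rack (array([ 554.6, -252.7]), array([196. , 151.7]), 11.59, 3454) 30.37166461960703
rack hi (array([ 558. , -248.8]), array([166.5, 118.9]), 11.44, 606) 42.3468779353999
mat (array([502.,  -2.]), array([147.2, 117.2]), 12.08, 1058)
blade (array([470.1,  -5. ]), array([169.8, 179.9]), 89.96, 2359)
handle 138
  [602.8  29.7  92. ] [-0.6 -0.2 -0.7] 43.55004765645299 116.22391519573193 [616.2  32.9 110.8]
spray (array([365.4,   8.1]), array([57.4, 55.5]), 1.16, 441)
side table z 3.0275244899016798
bars (array([560. , 270.5]), array([196.8, 230. ]), 79.44, 5868) 243.0363852068964
 bar A (array([545.8, 195. ]), array([ 43.2, 229.5]), 79.53, 2498)
 bar B (array([574. , 346.2]), array([ 43.1, 230. ]), 79.1, 3370)
pre body (array([585.4, 279.8]), array([268.5, 217.8]), 0.17, 5555)
board (array([564.2, 288.8]), array([ 77.5, 132. ]), 79.03, 1624) 59.03276298238842
rack (array([ 554.2, -251.6]), array([196.8, 159.3]), 11.5, 2420) 30.486971021356737
rack hi (array([ 554.1, -252.6]), array([160. , 111.3]), 10.95, 453) 41.78822256744388
mat (array([485.4,   2.7]), array([181. , 113.8]), 15.15, 373)
blade (array([469.5,  -5. ]), array([170., 179.]), 89.99, 1295)
handle 0
spray (array([365.8,  11.1]), array([59. , 58.5]), 66.75, 622)
```

View pics/mat.png

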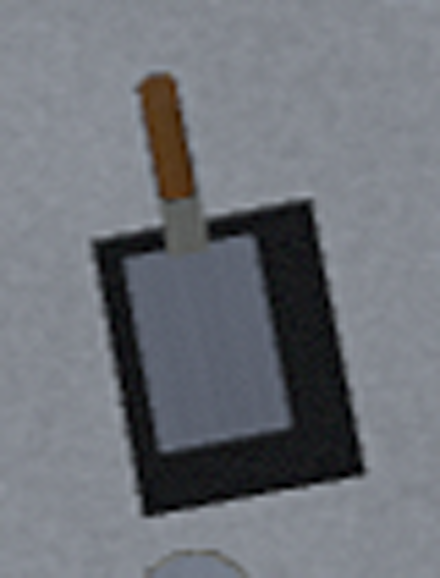

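```bash
cat > m.py <<'E'
from h import *
np.set_printoptions(precision=1,suppress=True)
p=optics.camera_params("top");K=p["camera_matrix"];Rm=R.from_euler("xyz",p["orientation"],degrees=True).as_matrix()
def hit(u,v,z):
    d=Rm@np.array([(u-K[0,2])/K[0,0],(v-K[1,2])/K[1,1],1]);return p["eye"]+d*(z-p["eye"][2])/d[2]
c=[hit(250+a/5.5-.4,165+b/5.5-.4,8.5+1.9) for a,b in((123,258),(255,235),(293,428),(160,452))]
bc=np.mean(c,0);f=(c[2]+c[3]-c[0]-c[1])/2
print("blade",bc,"len",np.linalg.norm(f),"wid",np.linalg.norm(c[1]-c[0]),np.linalg.norm(c[2]-c[3]),"yaw",np.degrees(np.arctan2(f[1],f[0])))
m=np.array([hit(250+a/5.5-.4,165+b/5.5-.4,6+1.9) for a,b in((92,241),(312,200),(363,472),(145,516))]);print("mat",m.mean(0),m)
u=np.array([np.cos(np.radians(79.5)),np.sin(np.radians(79.5))]);v=np.array([-u[1],u[0]])
for n,c0 in(("top",(560.9,268.7)),("side",(560,270.5))):
    g=np.load(f"{n}0.npz");im=g["im"].astype(int);d=g["d"];W=world(d,optics.camera_params(n));X,Y,Z=W[...,0],W[...,1],W[...,2]
    mm=(d>0)&(X>450)&(X<650)&(Y>180)&(Y<400)&(Z>45)&(Z<80)&(im[...,1]>1.5*im[...,2])&(im[...,1]>1.5*im[...,0])
    q=W[mm][:,:2]-c0;print(n,"u",np.percentile(q@u,[0,1,3,97,99,100]),"v",np.percentile(q@v,[0,1,3,97,99,100]))
    if n=="top":
        mm=(d>0)&(X>500)&(X<700)&(Y>-60)&(Y<90)&(Z>40)&(Z<140)&(im[...,2]>1.4*im[...,0]);P=W[mm]
        fy=f[:2]/np.linalg.norm(f[:2]);
        q=P[:,:2]-bc[:2];print("handle lateral (spat y)",np.median(q@[-fy[1],fy[0]]),"back",np.percentile(q@fy,[1,50,99]))
        for a in(-60,-80,-100,-115):
            s=abs(q@fy-a)<5;print(a,(q@[-fy[1],fy[0]])[s].mean() if s.any() else None,P[s,2].mean() if s.any() else None)
E
python3 m.py; python3 -m pendant '[[1,0,0,0,0]]'
```

```text
blade [509.1   8.5  10.4] len 104.59449733638564 wid 71.10673586304688 70.9016474213353 yaw -167.7772057273938
mat [502.5  -2.2   7.9] [[562.5  71.4   7.9]
 [586.9 -45.2   7.9]
 [443.  -74.4   7.9]
 [417.5  39.3   7.9]]
top u [-14.7 -13.7 -12.6  53.2  54.9  55.9] v [-67.1 -65.5 -63.8  60.6  62.4  63.3]
handle lateral (spat y) -0.7940251110090608 back [-123.8  -95.1  -71.9]
-60 None None
-80 -0.9025847889603182 73.04216927218053
-100 -0.8736190266376364 100.83936014517595
-115 -0.6314510067781267 110.06791259561228
side u [-19.9 -17.6 -15.8  53.2  54.2  57.7] v [-67.  -65.7 -63.5  61.5  63.8  65.3]
time: 1.2
tool_pos: [219.7, -558.3, 231.3]
tcp_rot: [-180.0, 0.0, -68.5]
ft_force: [-0.6, -0.0, 0.9]
finger_gap: 85.2
```

```bash
python3 -m pendant '[[1,-15,-22,0,0],[1,-26,-38,0,0],[1,-26,-38,0,0],[1,-26,-38,0,0],[1,-26,-38,0,0],[1,-26,-38,0,0],[1,-26,-38,0,0],[1,-26,-38,0,0],[1,-26,-38,0,0],[1,-26,-38,0,0]]'; python3 -m pendant '[[1,-26,-38,0,0],[1,-26,-38,0,0],[1,-26,-38,0,0],[1,-26,-38,0,0],[1,-26,-38,0,0],[1,-24,-36,0,0],[1,0,0,0,-8.5],[1,0,0,0,-8.5],[1,0,0,0,-8.5],[1,0,0,0,-8.5]]';python3 -m pendant '[[1,0,0,0,-8.5],[1,0,0,0,-8.5],[1,0,0,0,-8.5],[1,0,0,0,-8.5],[1,0,0,0,-8.5],[1,0,0,0,-8.5],[1,0,0,0,-8.5],[1,0,0,0,-8.5],[1,0,0,0,-8.5],[1,0,0,0,-8.5]]';python3 -m pendant '[[1,0,0,0,-8.5],[1,0,0,0,-8.5],[1,0,0,0,-8.5],[1,0,0,0,-8.5],[1,0,0,0,-8.5],[1,0,0,0,-8.5],[1,0,0,0,0],[1,0,0,0,0]]'
```

```text
time: 2.2
tool_pos: [468.1, -191.7, 231.6]
tcp_rot: [-180.0, -0.0, -68.5]
ft_force: [1.3, -0.5, -0.2]
finger_gap: 85.5
time: 3.2
tool_pos: [621.2, 32.9, 231.1]
tcp_rot: [180.0, 0.0, -34.1]
ft_force: [-0.6, -0.6, -0.3]
finger_gap: 85.3
time: 4.2
tool_pos: [621.2, 32.7, 231.3]
tcp_rot: [-180.0, 0.0, 50.8]
ft_force: [-1.1, -0.4, 0.4]
finger_gap: 85.4
time: 5.0
tool_pos: [621.2, 32.7, 231.3]
tcp_rot: [-180.0, -0.0, 101.2]
ft_force: [0.3, -0.6, -0.1]
finger_gap: 85.3
```

```bash
python3 -m pendant '[[1,0,0,20,-0.8],[1,0,0,30,0],[1,0,0,30,0],[1,0,0,30,0],[1,0,0,22,0],[1,0,0,12,0],[1,0,0,8,0],[0.5,0,0,0,0],[0.4,0,0,0,0],[0.35,0,0,0,0]]' 30
python3 - <<'E'
from h import *
s=r.sense();print(s["tool_pos"],s["finger_gap"])
for n in("top","side"):
    im,d,p=cloud(n);cv2.imwrite(f"pics/{n}1.png",im)
    if n=="side":cv2.imwrite("pics/side1c.png",cv2.resize(im[130:330,200:420],None,fx=2.7,fy=2.7))
E
```

```text
time: 6.0
tool_pos: [622.3, 32.6, 81.0]
tcp_rot: [179.9, 0.0, 102.3]
ft_force: [-0.4, -0.1, 0.7]
finger_gap: 44.1
[622.33330798  32.6431302   80.99032484] 44.10707721486155
```

View pics/side1c.png

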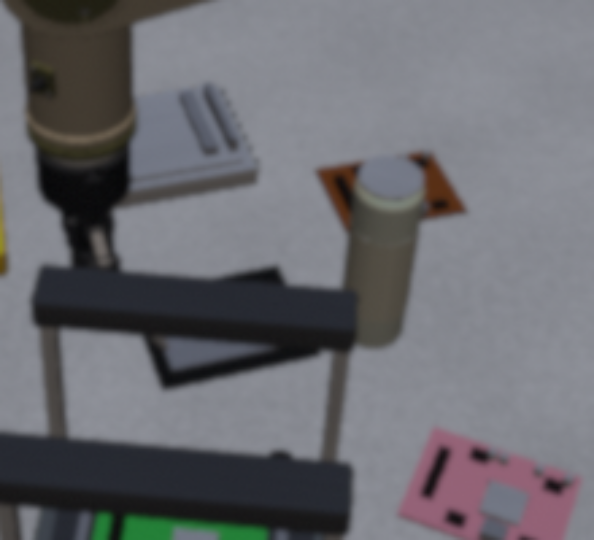

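The side crop shows the hand above the handle at crop (95,240), with the blade undisturbed on the mat (235,350). Closing.

```bash
python3 -m pendant '[[0.25,0,0,0,0],[0.2,0,0,0,0],[0.15,0,0,0,0],[0,0,0,0,0],[0,0,0,0,0],[0,0,0,0,0]]' 60; python3 -m pendant '[[0,0,0,0,0],[0,0,0,0,0],[0,0,0,0,0]]' 115;  python3 -m pendant '[[0,0,0,-5,0],[0,0,0,-15,0],[0,0,0,-30,0],[0,0,0,-30,0],[0,0,0,-40,0],[0,0,0,-40,0],[0,0,0,-30,0],[0,0,0,-5,0],[0,0,0,0,0],[0,0,0,0,0]]'
python3 - <<'E'
from h import *
s=r.sense();print(s["tool_pos"],s["tcp_rot"],s["ft_force"],s["wrist_torque"],s["finger_gap"])
for n in("top","side"):
    im,d,p=cloud(n);cv2.imwrite(f"pics/{n}2.png",im);np.savez(f"{n}2.npz",im=im,d=d)
a=cv2.resize(cv2.imread("pics/top2.png")[130:330,180:400],None,fx=1.8,fy=1.8);b=cv2.resize(cv2.imread("pics/side2.png")[90:290,180:400],None,fx=1.8,fy=1.8)
cv2.imwrite("pics/c2.png",np.hstack([a,b]))
E
```

```text
time: 6.7
tool_pos: [621.7, 32.5, 79.8]
tcp_rot: [179.9, 0.0, 102.3]
ft_force: [0.5, -1.7, 4.0]
finger_gap: 19.4
time: 7.0
tool_pos: [621.7, 32.6, 79.9]
tcp_rot: [179.9, 0.0, 102.3]
ft_force: [1.6, -1.3, 6.0]
finger_gap: 17.9
time: 8.0
tool_pos: [620.3, 32.8, 272.3]
tcp_rot: [-179.8, -0.0, 102.3]
ft_force: [-0.3, 0.5, -1.0]
finger_gap: 18.5
[620.30503164  32.77170462 272.33749018] [-1.79840099e+02 -4.61564966e-02  1.02275890e+02] [-0.27888751  0.54690993 -0.9717513 ] [ 0.01988145 -0.08536521 -0.03149876] 18.465345665759003
```

View pics/c2.png

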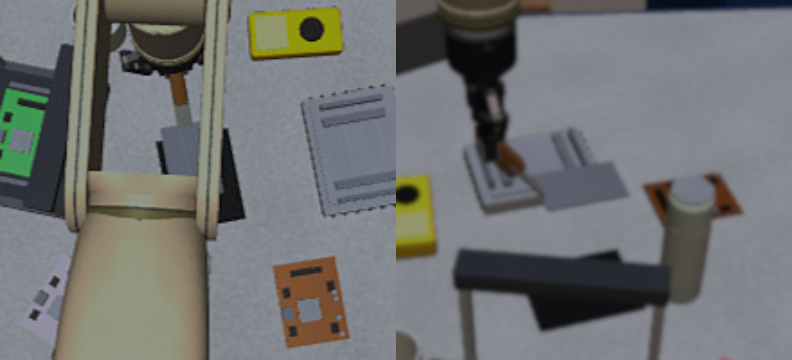

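```bash
cat > blade.py <<'E'
from h import *
np.set_printoptions(precision=2,suppress=True)
# fit the held blade: points in the expected blade box in the tool-carried frame
def fit(n,s,d,im=None,off=73.9,ahead=113,m=14):
    W=world(d,optics.camera_params(n));y=np.radians(s["tcp_rot"][2]-0);f=np.array([-np.sin(y),np.cos(y)])
    f=-np.array([np.sin(y),-np.cos(y)]);l=np.array([-np.cos(y),-np.sin(y)])
    q=W[...,:2]-s["tool_pos"][:2];F=q@f;L=q@l;Z=W[...,2]-(s["tool_pos"][2]-off)
    k=(d>0)&(F>ahead-46)&(F<ahead+46)&(abs(L)<29)&(abs(Z-2.5)<m)
    A=np.c_[F[k]-ahead,L[k],np.ones(k.sum())];c=np.linalg.lstsq(A,Z[k],rcond=None)[0]
    res=Z[k]-A@c;g=abs(res)<4;c=np.linalg.lstsq(A[g],Z[k][g],rcond=None)[0]
    e=(d>0)&(F>30)&(F<ahead+80)&(abs(L)<60)&(abs(Z-(c[2]+c[0]*(F-ahead)+c[1]*L))<6)
    print(n,"n",k.sum(),"pitch(up fwd) deg",np.degrees(c[0]),"roll",np.degrees(c[1]),"top z-exp",c[2]-2.5,"F",np.percentile(F[e],[1,99]),"L",np.percentile(L[e],[1,99]))
if __name__=="__main__":
    import sys
    s=r.sense()
    for n in("top","side"):
        if len(sys.argv)>1: d=np.load(f"{n}{sys.argv[1]}.npz")["d"]
        else: d=optics.snapshot(n)[1]
        fit(n,s,d)
E
python3 blade.py 2
```

```text
top n 437 pitch(up fwd) deg 0.16910181129829546 roll -0.403708421999786 top z-exp 1.5463255543409522 F [ 61.21 160.41] L [-35.06  31.75]
side n 681 pitch(up fwd) deg 0.11634312123067211 roll -0.40498282036965505 top z-exp 1.3706387105854514 F [ 62.76 166.02] L [-36.69  34.24]
```

```bash
python3 -m pendant '[[0,-14,-8,0,0],[0,-28,-16,0,0],[0,-28,-16,0,0],[0,-14,-9,0,0],[0,0,0,0,4],[0,0,0,0,8.5],[0,0,0,0,8.5],[0,0,0,0,8.5],[0,0,0,0,8.5],[0,0,0,0,8.5]]'; python3 -m pendant '[[0,0,0,0,8.5],[0,0,0,0,8.5],[0,0,0,0,8.5],[0,0,0,0,8.5],[0,0,0,0,8.5],[0,0,0,0,8.5],[0,0,0,0,8.5],[0,0,0,0,8.5],[0,0,0,0,6.7],[0,0,0,0,0]]'
```

```text
time: 9.1
tool_pos: [590.7, -60.0, 273.4]
tcp_rot: [-179.9, 0.0, 55.4]
ft_force: [-0.1, 0.6, -1.5]
finger_gap: 18.4
time: 10.1
tool_pos: [590.7, -60.0, 273.5]
tcp_rot: [180.0, 0.1, -19.0]
ft_force: [-0.7, 0.6, -1.2]
finger_gap: 18.3
```

```bash
python3 -m pendant '[[0,0,0,0,-5],[0,-10,-4,0,-3.6],[0,-22,-10,0,0],[0,-25,-10,0,0],[0,-22,-10,0,0],[0,-10,-4,0,0],[0,0,0,10,0],[0,0,0,25,0],[0,0,0,30,0],[0,0,0,30,0]]'; python3 -m pendant '[[0,0,0,20,0],[0,0,0,10,0],[0,0,0,5,0],[0,0,0,0,0],[0,0,0,0,0]]';python3 - <<'E'
from h import *
for n in("top","side"):
    im,d,p=cloud(n);cv2.imwrite(f"pics/{n}3.png",im);np.savez(f"{n}3.npz",im=im,d=d)
a=cv2.resize(cv2.imread("pics/top3.png")[120:320,120:340],None,fx=1.8,fy=1.8);b=cv2.resize(cv2.imread("pics/side3.png")[150:350,180:400],None,fx=1.8,fy=1.8)
cv2.imwrite("pics/c3.png",np.hstack([a,b]))
E
python3 blade.py 3
```

```text
time: 11.1
tool_pos: [511.3, -6.6, 177.7]
tcp_rot: [180.0, -0.0, -10.3]
ft_force: [-0.6, 0.8, -0.8]
finger_gap: 18.2
time: 11.6
tool_pos: [511.7, -6.1, 145.5]
tcp_rot: [-180.0, -0.1, -10.3]
ft_force: [0.5, 0.0, -1.7]
finger_gap: 18.1
top n 317 pitch(up fwd) deg -0.14130532294224615 roll -0.2090610676150893 top z-exp 0.044856676478579605 F [ 62.14 164.92] L [-37.05  31.64]
side n 603 pitch(up fwd) deg 0.37331520835861703 roll -1.0848489129697667 top z-exp 0.8496179033394564 F [ 91.05 166.41] L [-36.31  32.24]
```

View pics/c3.png

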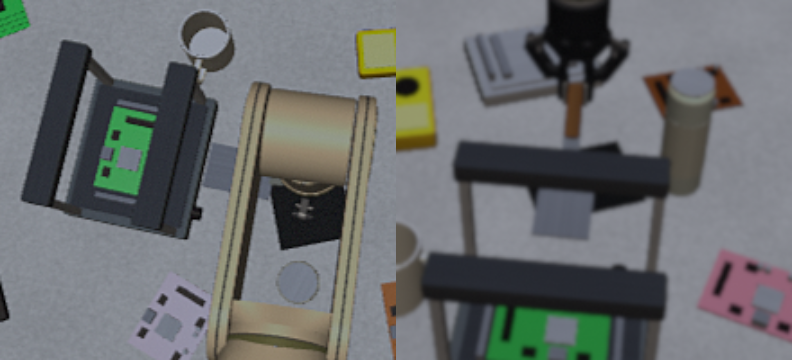

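Run:
```python
from h import *
s=r.sense();y=np.radians(s["tcp_rot"][2]);f=np.array([-np.sin(y),np.cos(y)]);l=np.array([-np.cos(y),-np.sin(y)])
for n in("top","side"):
    d=np.load(f"{n}3.npz")["d"];W=world(d,optics.camera_params(n));q=W[...,:2]-s["tool_pos"][:2];F=q@f;L=q@l;Z=W[...,2]-s["tool_pos"][2]+73.9
    e=(d>0)&(F>62)&(F<162)&(abs(L)<50)&(abs(Z-3)<6)
    for a in range(65,165,12):
        k=e&(abs(F-a)<6)
        if k.sum()>20: print(n,a,np.round(np.percentile(L[k],[2,98]),1))
# body extent of the hand: points near the tool above it
    k=(d>0)&(abs(F)<70)&(abs(L)<80)
    for z in range(150,330,20):
        m=k&(abs(Z-z)<10)
        if m.sum()>20: print("  h",z,m.sum(),"F",np.round(np.percentile(F[m],[2,98])),"L",np.round(np.percentile(L[m],[2,98])))
```

```text
top 65 [-2.1 32.4]
top 77 [-0.7 31.1]
top 125 [-36.   30.4]
top 137 [-35.7  30.2]
top 149 [-36.5  30.7]
top 161 [-35.5  30.5]
  h 170 90 F [-13.  11.] L [41. 63.]
  h 190 25 F [-11.   8.] L [36. 45.]
  h 270 27 F [-35.  29.] L [26. 42.]
  h 290 55 F [-32.  25.] L [27. 42.]
  h 310 27 F [-27.  22.] L [31. 41.]
side 89 [-35.3  28.8]
side 101 [-35.7  31.5]
side 113 [-34.9  32.4]
side 125 [-36.1  31.1]
side 137 [-35.4  32.2]
side 149 [-35.5  31. ]
side 161 [-35.1  29.8]
  h 150 245 F [-10.  17.] L [-55.  56.]
  h 170 435 F [-10.  19.] L [-61.  62.]
  h 190 175 F [-6. 19.] L [-41.  42.]
  h 210 206 F [ 7. 38.] L [-36.  37.]
  h 230 273 F [ 6. 38.] L [-36.  36.]
  h 250 259 F [ 5. 38.] L [-32.  36.]
  h 270 272 F [ 8. 44.] L [-38.  42.]
  h 290 369 F [ 4. 42.] L [-38.  41.]
  h 310 335 F [ 9. 41.] L [-37.  40.]
```

```bash
python3 -m pendant '[[0,-3,0,8,0],[0,0,0,9,0],[0,0,0,5,0],[0,0,0,0,0],[0,0,-8,0,0],[0,0,-15,0,0],[0,0,-15,0,0],[0,0,-15,0,0],[0,0,-8,0,0],[0,0,0,0,0]]'; python3 -m pendant '[[0,0,-8,0,0],[0,0,-15,0,0],[0,0,-15,0,0],[0,0,-15,0,0],[0,0,-15,0,0],[0,0,-8,0,0],[0,0,0,0,0],[0,0,0,0,0]]'; python3 blade.py
python3 - <<'E'
from h import *
s=r.sense();print(s["ft_force"],s["wrist_torque"]);u=np.array([.182,.983]);q=s["tool_pos"][:2]-[560.4,269.6];print("u",q@u,"v",q@[-.983,.182])
for n in("top","side"):
    im,d,p=cloud(n);cv2.imwrite(f"pics/{n}4.png",im);np.savez(f"{n}4.npz",im=im,d=d)
a=cv2.resize(cv2.imread("pics/top4.png")[120:320,120:340],None,fx=1.8,fy=1.8);b=cv2.resize(cv2.imread("pics/side4.png")[210:410,180:400],None,fx=1.8,fy=1.8)
cv2.imwrite("pics/c4.png",np.hstack([a,b]))
E
```

```text
time: 12.7
tool_pos: [519.0, 56.2, 122.3]
tcp_rot: [-180.0, -0.0, -10.2]
ft_force: [0.1, -0.4, -1.3]
finger_gap: 18.2
time: 13.5
tool_pos: [532.3, 129.4, 122.1]
tcp_rot: [180.0, 0.0, -10.3]
ft_force: [-0.0, 0.9, -1.0]
finger_gap: 18.3
top n 30 pitch(up fwd) deg -20.26623858945107 roll 1.071179918656627 top z-exp -13.405186545523808 F [60.68 79.3 ] L [ 7.57 57.51]
side n 310 pitch(up fwd) deg 5.334859493659069 roll 3.124881437763579 top z-exp 7.19554284460744 F [126.28 192.05] L [-58.97  58.26]
[ 0.54388466  0.02507117 -1.76069027] [-0.12176741  0.03862893  0.04103347]
u -143.36159840570159 v 1.9935353329133498
```

View pics/c4.png

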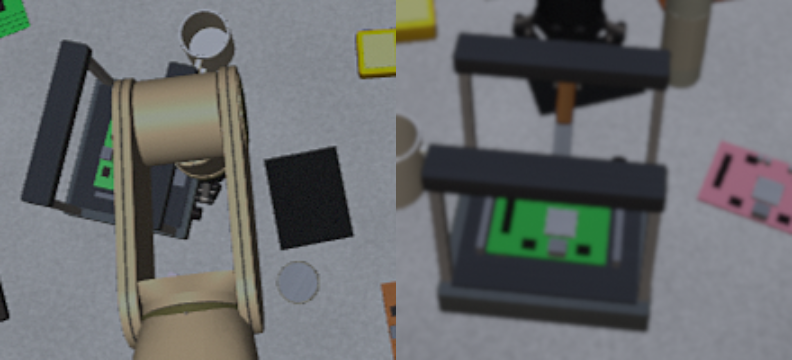

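Blade is fully under the board with no contact forces; the board (green, side panel (550,225)) has not moved. Lifting slowly.

```bash
python3 -m pendant '[[0,0,-2,0,0],[0,0,-2,0,0],[0,0,0,-1,0],[0,0,0,-1.5,0],[0,0,0,-1.5,0],[0,0,0,-2,0],[0,0,0,-2,0],[0,0,0,-2,0],[0,0,0,-2,0],[0,0,0,-2,0]]' 118; python3 -m pendant '[[0,0,0,-1.5,0],[0,0,0,-1,0],[0,0,0,0,0],[0,0,0,0,0]]'
cat > bd.py <<'E'
from h import *
import sys
u=np.array([.182,.983]);s=r.sense();print(s["time"],s["tool_pos"],s["ft_force"],s["wrist_torque"])
y=np.radians(s["tcp_rot"][2]);f=np.array([-np.sin(y),np.cos(y)]);l=np.array([-np.cos(y),-np.sin(y)])
for n in("top","side"):
    im,d,p=cloud(n);cv2.imwrite(f"pics/{n}{sys.argv[1]}.png",im);np.savez(f"{n}{sys.argv[1]}.npz",im=im,d=d)
    W=world(d,p);i=im.astype(int);q=W[...,:2]-s["tool_pos"][:2];F=q@f;L=q@l;Z=W[...,2]-s["tool_pos"][2]+73.9
    k=(d>0)&(F>50)&(F<260)&(abs(L)<110)&(abs(Z)<25)&(i[...,1]>1.5*i[...,2])&(i[...,1]>1.5*i[...,0])
    P=np.c_[F[k],L[k],Z[k]]
    if len(P)<50: print(n,"few",len(P));continue
    A=np.c_[P[:,0]-P[:,0].mean(),P[:,1]-P[:,1].mean(),np.ones(len(P))];c=np.linalg.lstsq(A,P[:,2],rcond=None)[0]
    print(n,len(P),"F",np.percentile(P[:,0],[1,99]).round(1),"L",np.percentile(P[:,1],[1,99]).round(1),"z",c[2].round(1),"pitch,roll deg",np.degrees(c[:2]).round(1),"rect FL",rect(P),"world",rect(W[k]),"wz",np.median(W[...,2][k]).round(1))
E
python3 bd.py 5
```

```text
time: 14.7
tool_pos: [533.1, 133.3, 136.4]
tcp_rot: [180.0, 0.0, -10.3]
ft_force: [0.5, 0.0, -2.7]
finger_gap: 18.0
time: 15.1
tool_pos: [533.1, 133.3, 138.7]
tcp_rot: [180.0, 0.0, -10.3]
ft_force: [0.2, 0.8, -3.5]
finger_gap: 17.8
15.1 [533.08097301 133.3055836  138.74229383] [ 0.2416693   0.76180568 -3.46094672] [-0.30829488  0.17034675  0.01701151]
top 84 F [172.4 193.3] L [-13.8  58.9] z 4.7 pitch,roll deg [-10.3  -1.6] rect FL (array([182.5,  21.4]), array([21.9, 75.7]), 0.19, 84) world (array([544.7, 316.7]), array([21.9, 75.7]), 79.86, 84) wz 68.8
side 1427 F [130.9 194.3] L [-67.2  62. ] z 5.4 pitch,roll deg [-0.1 -2.1] rect FL (array([156.3,  -2.5]), array([131.5,  78.2]), 89.5, 1427) world (array([563.5, 286.7]), array([ 78.2, 131.5]), 79.18, 1427) wz 70.8
```

Board is lifted level and rests 22 mm inside the blade tip. Withdrawing gently.

```bash
python3 -m pendant '[[0,0,2,0,0],[0,0,5,0,0],[0,0,8,0,0],[0,0,11,0,0],[0,0,14,0,0],[0,0,16,0,0],[0,0,17,0,0],[0,0,17,0,0],[0,0,17,0,0],[0,0,17,0,0]]' ; python3 -m pendant '[[0,0,16,0,0],[0,0,14,0,0],[0,0,11,0,0],[0,0,7,-1,0],[0,0,3,-3,0],[0,0,0,-6,0],[0,0,0,-9,0],[0,0,0,-9,0],[0,0,0,-6,0],[0,0,0,-2,0]]'; python3 bd.py 6
python3 - <<'E'
import cv2,numpy as np
a=cv2.resize(cv2.imread("pics/top6.png")[120:320,120:340],None,fx=1.8,fy=1.8);b=cv2.resize(cv2.imread("pics/side6.png")[150:350,180:400],None,fx=1.8,fy=1.8)
cv2.imwrite("pics/c6.png",np.hstack([a,b]))
E
```

```text
time: 16.2
tool_pos: [510.4, 9.5, 138.9]
tcp_rot: [180.0, -0.0, -10.4]
ft_force: [-0.8, 0.3, -2.7]
finger_gap: 18.3
time: 17.2
tool_pos: [502.5, -38.7, 176.3]
tcp_rot: [-180.0, -0.1, -10.3]
ft_force: [0.3, 0.2, -3.6]
finger_gap: 18.1
17.2 [502.50939722 -38.65805922 176.26464442] [ 0.34419759  0.17181295 -3.55081448] [-0.29506377  0.07397887  0.01530513]
top 1036 F [109.8 189.8] L [-67.6  58.3] z 5.5 pitch,roll deg [-0.1 -0.9] rect FL (array([149.7,  -4.7]), array([128.4,  81.7]), 88.96, 1036) world (array([533.9, 107.8]), array([ 81.7, 128.4]), 78.66, 1036) wz 107.8
side 641 F [154.4 195.1] L [-65.4  59.7] z 6.0 pitch,roll deg [ 0.4 -0.8] rect FL (array([174.7,  -3.2]), array([ 44.5, 127.9]), 1.29, 641) world (array([536.8, 132.6]), array([ 44.5, 127.9]), 81.0, 641) wz 108.3
```

View pics/c6.png

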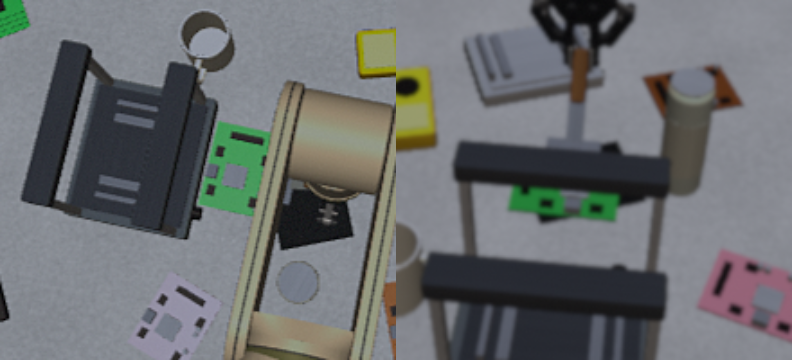

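```bash
python3 -m pendant '[[0,1.2,2.8,0,0],[0,2.7,6.5,0,0],[0,4.3,10.1,0,0],[0,5.8,13.8,0,0],[0,7,16.6,0,0],[0,7.7,18.5,0,0],[0,8.1,19.4,0,0],[0,8.5,20.3,0,0],[0,8.5,20.3,0,0],[0,8.5,20.3,0,0]]'; python3 -m pendant '[[0,8.5,20.3,0,0],[0,8.5,20.3,0,0],[0,8.5,20.3,0,0],[0,8.5,20.3,0,0],[0,8.5,20.3,0,0],[0,8.1,19.4,0,0],[0,7.5,17.9,0,0],[0,6.5,15.5,0,0],[0,5.2,12.4,0,0],[0,4,9.5,0,0]]'; python3 -m pendant '[[0,2.7,6.5,0,0],[0,1.9,4.6,0,0],[0,0,0,0,-1],[0,0,0,0,-2],[0,0,0,0,-3.5],[0,0,0,0,-4],[0,0,0,0,-4],[0,0,0,0,-3.5],[0,0,0,0,-2.5],[0,0,0,0,-1.3]]'; python3 -m pendant '[[0,0,0,0,0],[0,0,0,0,0],[0,0,0,0,0]]'; python3 bd.py 7
```

```text
time: 18.3
tool_pos: [536.4, -198.6, 174.6]
tcp_rot: [180.0, 0.0, -10.4]
ft_force: [1.1, -0.0, -2.8]
finger_gap: 18.1
time: 19.3
tool_pos: [576.8, -385.1, 174.1]
tcp_rot: [180.0, 0.0, -10.4]
ft_force: [-0.0, -0.1, -3.7]
finger_gap: 18.1
time: 20.3
tool_pos: [580.1, -393.9, 175.0]
tcp_rot: [-180.0, -0.0, 11.6]
ft_force: [-1.0, 0.6, -2.7]
finger_gap: 18.1
time: 20.6
tool_pos: [580.0, -394.4, 174.8]
tcp_rot: [-180.0, -0.0, 11.5]
ft_force: [-1.1, -0.4, -3.7]
finger_gap: 17.9
20.6 [ 579.99990526 -394.38469237  174.82417653] [-1.14798778 -0.41247577 -3.65436034] [-0.28436549 -0.12489358 -0.00403158]
top 1334 F [ 93.4 191.4] L [-66.9  59.7] z 5.9 pitch,roll deg [-0.1 -0.7] rect FL (array([141.9,  -3.4]), array([129.9, 101.2]), 89.71, 1334) world (array([ 555.2, -254.6]), array([129.9, 101.2]), 11.16, 1334) wz 106.6
side 776 F [100.  193.7] L [-65.1  59.2] z 6.7 pitch,roll deg [-0.4 -1.3] rect FL (array([147.5,  -3.2]), array([126.9, 100.1]), 88.12, 776) world (array([ 553.8, -249.2]), array([126.9, 100.1]), 9.57, 776) wz 107.2
```

Run:
```python
from h import *
a=np.radians(101.5);f=np.array([np.cos(a),np.sin(a)]);l=np.array([-f[1],f[0]]);c=np.array([554.5,-252.3])
for n,zb in(("top",1.),("side",1.)):
    d=np.load(f"{n}0.npz")["d"];W=world(d,optics.camera_params(n));q=W[...,:2]-c;F=q@f;L=q@l;Z=W[...,2]
    for lo,hi in((36,55),(22,34.5)):
        k=(d>0)&(abs(F)<100)&(abs(L)<115)&(Z>lo)&(Z<hi)
        print(n,lo,"F",np.percentile(F[k],[1,3,50,97,99]).round(1))
        h=np.histogram(L[k],np.arange(-104,106,4));print(dict(zip(h[1][:-1].astype(int).tolist(),h[0].tolist())))
im=np.load("top0.npz")["im"];cv2.imwrite("pics/rack.png",cv2.resize(im[170:255,340:420],None,fx=6,fy=6,interpolation=cv2.INTER_CUBIC))
```

```text
top 36 F [-50.2 -48.6   0.   47.9  55.9]
{-104: 0, -100: 0, -96: 0, -92: 0, -88: 1, -84: 0, -80: 37, -76: 48, -72: 38, -68: 0, -64: 4, -60: 27, -56: 39, -52: 51, -48: 48, -44: 6, -40: 2, -36: 2, -32: 4, -28: 1, -24: 3, -20: 1, -16: 2, -12: 2, -8: 3, -4: 0, 0: 3, 4: 0, 8: 3, 12: 2, 16: 0, 20: 0, 24: 4, 28: 5, 32: 3, 36: 0, 40: 2, 44: 47, 48: 50, 52: 49, 56: 31, 60: 2, 64: 1, 68: 13, 72: 50, 76: 49, 80: 0, 84: 0, 88: 0, 92: 0, 96: 0, 100: 0}
top 22 F [-73.5 -71.    1.4  71.   73.4]
{-104: 0, -100: 6, -96: 43, -92: 65, -88: 64, -84: 38, -80: 23, -76: 22, -72: 60, -68: 63, -64: 66, -60: 23, -56: 24, -52: 23, -48: 29, -44: 66, -40: 66, -36: 61, -32: 61, -28: 66, -24: 65, -20: 66, -16: 66, -12: 67, -8: 65, -4: 68, 0: 66, 4: 68, 8: 66, 12: 63, 16: 66, 20: 67, 24: 63, 28: 65, 32: 71, 36: 66, 40: 58, 44: 21, 48: 21, 52: 23, 56: 48, 60: 72, 64: 66, 68: 44, 72: 22, 76: 40, 80: 71, 84: 75, 88: 73, 92: 48, 96: 5, 100: 0}
side 36 F [-50.7 -47.8   2.8  49.5  51.2]
{-104: 0, -100: 0, -96: 0, -92: 0, -88: 0, -84: 0, -80: 45, -76: 36, -72: 14, -68: 0, -64: 1, -60: 25, -56: 33, -52: 36, -48: 34, -44: 3, -40: 0, -36: 0, -32: 1, -28: 0, -24: 0, -20: 1, -16: 0, -12: 0, -8: 1, -4: 1, 0: 0, 4: 0, 8: 0, 12: 0, 16: 0, 20: 1, 24: 0, 28: 0, 32: 0, 36: 0, 40: 9, 44: 36, 48: 32, 52: 32, 56: 18, 60: 0, 64: 0, 68: 29, 72: 45, 76: 29, 80: 1, 84: 0, 88: 0, 92: 0, 96: 0, 100: 0}
side 22 F [-71.9 -65.3  19.   74.   76. ]
{-104: 0, -100: 9, -96: 43, -92: 53, -88: 47, -84: 52, -80: 45, -76: 11, -72: 13, -68: 41, -64: 46, -60: 45, -56: 20, -52: 14, -48: 16, -44: 26, -40: 43, -36: 48, -32: 53, -28: 47, -24: 46, -20: 49, -16: 44, -12: 53, -8: 43, -4: 45, 0: 49, 4: 48, 8: 46, 12: 47, 16: 44, 20: 53, 24: 44, 28: 47, 32: 48, 36: 42, 40: 47, 44: 29, 48: 14, 52: 15, 56: 16, 60: 31, 64: 46, 68: 48, 72: 22, 76: 13, 80: 9, 84: 23, 88: 46, 92: 24, 96: 8, 100: 0}
```

View pics/rack.png

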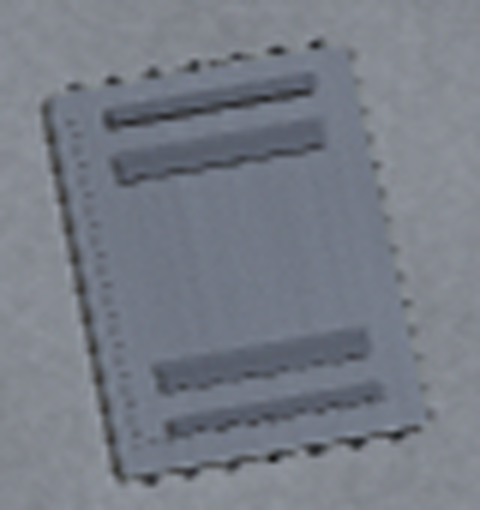

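```bash
python3 -m pendant '[[0,0,0,2,-0.5],[0,0,0,5,0],[0,0,0,8,0],[0,0,0,9,0],[0,0,0,9,0],[0,0,0,8,0],[0,0,0,6,0],[0,0,0,4,0],[0,0,0,2,0],[0,0,0,0,0]]'; python3 bd.py 8
python3 - <<'E'
import cv2,numpy as np
a=cv2.resize(cv2.imread("pics/top8.png")[120:320,280:500],None,fx=1.8,fy=1.8);b=cv2.resize(cv2.imread("pics/side8.png")[80:280,150:370],None,fx=1.8,fy=1.8)
cv2.imwrite("pics/c8.png",np.hstack([a,b]))
E
```

```text
time: 21.7
tool_pos: [579.9, -394.5, 121.6]
tcp_rot: [-180.0, 0.0, 12.0]
ft_force: [-0.0, -0.5, -3.1]
finger_gap: 18.1
21.7 [ 579.94901147 -394.48149863  121.63199879] [-0.01530275 -0.47891556 -3.12064334] [-0.29506456 -0.02890707  0.02434735]
top 1224 F [ 92.5 191. ] L [-66.9  59.7] z 6.0 pitch,roll deg [ 0.4 -0.6] rect FL (array([140.3,  -3.6]), array([129.2, 105.7]), 89.17, 1224) world (array([ 554.4, -256.5]), array([129.2, 105.7]), 11.15, 1224) wz 53.7
side 789 F [ 99.1 194.5] L [-65.3  61.6] z 7.1 pitch,roll deg [-0.2 -1.5] rect FL (array([146.8,   0.2]), array([133.5, 101.4]), 87.8, 789) world (array([ 549.3, -250.9]), array([133.5, 101.4]), 9.77, 789) wz 54.5
```

View pics/c8.png

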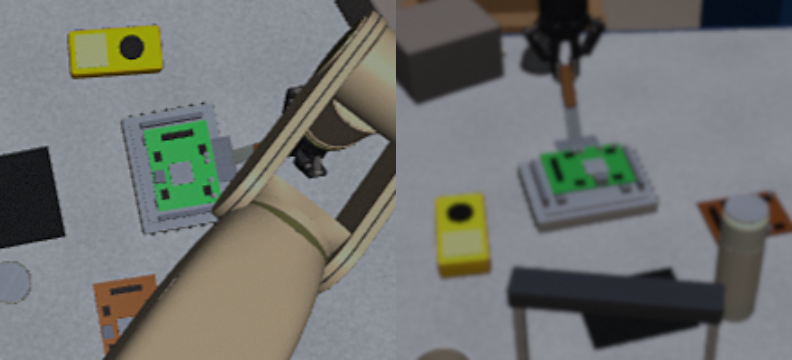

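```bash
cat > gap.py <<'E'
from h import *
import sys
a=np.radians(101.5);f=np.array([np.cos(a),np.sin(a)]);l=np.array([-f[1],f[0]]);c=np.array([554.5,-252.3])
for n in("top","side"):
    g=np.load(f"{n}{sys.argv[1]}.npz");d=g["d"];i=g["im"].astype(int);W=world(d,optics.camera_params(n));q=W[...,:2]-c;F=q@f;L=q@l;Z=W[...,2]
    G=(d>0)&(i[...,1]>1.4*i[...,2])&(i[...,1]>1.4*i[...,0])&(Z>38)&(Z<75)&(abs(F)<90)&(abs(L)<100)
    rk=(d>0)&~G&(Z>24)&(Z<36)&(abs(F)<100)&(abs(L)<110)
    for x in(-40,-15,15,40):
        k=G&(abs(L-x)<8);m=rk&(abs(L-x)<8)
        print(n,"L",x,"board F",np.percentile(F[k],[2,98]).round(1),"rack F",np.percentile(F[m],[2,98]).round(1))
    lp=(d>0)&~G&(Z>38)&(Z<55)&(abs(L)>66)&(abs(L)<85)
    for x in(-30,0,30):
        k=G&(abs(F-x)<8);m=lp&(abs(F-x)<8)
        print(n,"F",x,"board L",np.percentile(L[k],[2,98]).round(1) if k.sum()>9 else None,"lips inner",[np.percentile(L[m&(L<0)],97).round(1) if (m&(L<0)).sum()>4 else None,np.percentile(L[m&(L>0)],3).round(1) if (m&(L>0)).sum()>4 else None])
E
python3 gap.py 8
```

```text
top L -40 board F [-50.7  44.4] rack F [-72.8  73.3]
top L -15 board F [-50.4  45. ] rack F [46.6 73.4]
top L 15 board F [-50.8  46.5] rack F [46.8 72.1]
top L 40 board F [-48.6  45.8] rack F [-68.8  74.2]
top F -30 board L [-60.1  63.6] lips inner [np.float64(-71.1), np.float64(71.7)]
top F 0 board L [-61.3  63.5] lips inner [np.float64(-71.1), np.float64(68.8)]
top F 30 board L [-61.1  63.5] lips inner [np.float64(-70.6), np.float64(71.3)]
side L -40 board F [-45.8  47.7] rack F [27.5 76.1]
side L -15 board F [-38.3  49.3] rack F [25.3 76. ]
side L 15 board F [-46.2   3.4] rack F [26.7 73.9]
side L 40 board F [-39.9  48.2] rack F [28.2 75.2]
side F -30 board L [-57.2  64.9] lips inner [np.float64(-71.4), np.float64(67.2)]
side F 0 board L [-60.7  65. ] lips inner [np.float64(-71.7), np.float64(71.2)]
side F 30 board L [-60.3  65.5] lips inner [np.float64(-71.1), np.float64(69.6)]
```

```bash
python3 -m pendant '[[0,0.7,-1.1,0,0],[0,0.8,-1.2,0,0],[0,0,0,2,0],[0,0,0,2.5,0],[0,0,0,2.5,0],[0,0,0,2,0],[0,0,0,1.5,0],[0,0,0,1.5,0],[0,0,0,1,0],[0,0,0,0,0]]'; python3 bd.py 9; python3 gap.py 9
```

```text
time: 22.8
tool_pos: [580.9, -391.9, 108.7]
tcp_rot: [-180.0, 0.0, 12.0]
ft_force: [0.4, -0.5, -1.7]
finger_gap: 17.9
22.8 [ 580.93705732 -391.93623461  108.74094962] [ 0.42033551 -0.53251294 -1.74564482] [-0.12452148 -0.01457895  0.00676489]
top 1201 F [ 93.7 191.4] L [-66.5  59.9] z 9.0 pitch,roll deg [ 0.2 -0. ] rect FL (array([141.2,  -3.9]), array([129.8, 102.4]), 88.76, 1201) world (array([ 555.4, -253. ]), array([129.8, 102.4]), 10.73, 1201) wz 43.8
side 797 F [ 99.1 194.4] L [-65.   61.7] z 9.6 pitch,roll deg [ 0.  -1.1] rect FL (array([145.8,   0.8]), array([134. , 102.7]), 87.39, 797) world (array([ 549.9, -249.4]), array([134. , 102.7]), 9.36, 797) wz 44.2
top L -40 board F [-46.4  47.3] rack F [-72.7  72.2]
top L -15 board F [-47.4  48.2] rack F [-78.6  71.2]
top L 15 board F [-48.1  49.3] rack F [-79.8  73.4]
top L 40 board F [-46.6  48.6] rack F [-67.2  74.3]
top F -30 board L [-61.5  62.3] lips inner [np.float64(-70.5), np.float64(72.2)]
top F 0 board L [-62.4  62.8] lips inner [np.float64(-70.7), np.float64(71.5)]
top F 30 board L [-62.6  62.6] lips inner [np.float64(-71.0), np.float64(71.0)]
side L -40 board F [-43.8  52. ] rack F [39.3 77.1]
side L -15 board F [-32.5  49.7] rack F [-78.8  76.2]
side L 15 board F [-47.2  50.1] rack F [-73.   78.2]
side L 40 board F [-36.   51.7] rack F [40.6 77.6]
side F -30 board L [-58.9  63. ] lips inner [np.float64(-71.6), np.float64(71.2)]
side F 0 board L [-60.8  63. ] lips inner [np.float64(-71.8), np.float64(70.5)]
side F 30 board L [-61.7  62.8] lips inner [np.float64(-71.6), np.float64(70.3)]
```

Board is on the ribs: the load is off the blade and it is centred within about 1 mm. Drawing the blade out.

```bash
python3 -m pendant '[[0,0,0,1,0],[0,0,3,0,0],[0,0,7,0,0],[0,0,11,0,0],[0,0,14,0,0],[0,0,14,0,0],[0,0,14,0,0],[0,0,14,0,0],[0,0,12,0,0],[0,0,8,0,0]]'; python3 -m pendant '[[0,0,6,0,0],[0,0,3,-3,0],[0,0,0,-15,0],[0,0,0,-30,0],[0,0,0,-40,0],[0,0,0,-40,0],[0,0,0,-25,0],[0,0,0,-10,0],[0,0,0,0,0],[0,0,0,0,0]]';python3 bd.py 10; python3 gap.py 10; python3 blade.py 10
```

```text
time: 23.9
tool_pos: [600.9, -488.7, 107.6]
tcp_rot: [180.0, 0.0, 11.9]
ft_force: [0.2, 0.3, -1.8]
finger_gap: 18.0
time: 24.9
tool_pos: [602.7, -495.1, 269.1]
tcp_rot: [-179.9, 0.1, 12.0]
ft_force: [-0.1, 0.2, -2.5]
finger_gap: 18.2
24.9 [ 602.66685082 -495.09107685  269.05555517] [-0.09966217  0.23162427 -2.51101856] [-0.11511938 -0.00046115 -0.03120815]
top few 0
side few 0
top L -40 board F [-47.1  47.1] rack F [-73.   73.1]
top L -15 board F [-47.1  48.5] rack F [-73.8  74. ]
top L 15 board F [-47.   49.4] rack F [-73.3  72.1]
top L 40 board F [-46.   48.7] rack F [-72.8  73. ]
top F -30 board L [-61.5  62.7] lips inner [np.float64(-71.1), np.float64(71.4)]
top F 0 board L [-62.2  62.6] lips inner [np.float64(-70.8), np.float64(71.6)]
top F 30 board L [-62.8  62.4] lips inner [np.float64(-68.6), np.float64(71.2)]
side L -40 board F [-41.1  51.8] rack F [-56.   73.7]
side L -15 board F [-30.9  52.3] rack F [-47.4  75.3]
side L 15 board F [-40.9  52.8] rack F [-72.2  76.9]
side L 40 board F [-34.4  52.3] rack F [38.3 77.5]
side F -30 board L [-60.2  62.3] lips inner [np.float64(-71.6), np.float64(71.0)]
side F 0 board L [-61.1  62.6] lips inner [np.float64(-70.8), np.float64(70.3)]
side F 30 board L [-62.4  61.9] lips inner [np.float64(-71.2), np.float64(70.4)]
top n 836 pitch(up fwd) deg -0.1905750474943284 roll -0.3613703228068864 top z-exp 2.5324967521367867 F [ 60.88 165.  ] L [-36.3   32.14]
side n 356 pitch(up fwd) deg 0.2007189486431995 roll -0.8778463187932455 top z-exp 1.6465411170100017 F [ 58.82 167.78] L [-36.63  33.07]
```

```bash
python3 -m pendant '[[0,3,-17,0,0],[0,6,-33,0,0],[0,8,-44,0,0],[0,8,-44,0,0],[0,8,-44,0,0],[0,8,-44,0,0],[0,8,-44,0,0],[0,8,-44,0,0],[0,8,-44,0,0],[0,6,-34,0,0]]'; python3 -m pendant '[[0,4,-23,0,0],[0,2,-12,0,0],[0,0,0,0,-5],[0,0,0,0,-8],[0,0,0,0,-8],[0,0,0,0,-8],[0,0,0,0,-8],[0,0,0,0,-8],[0,0,0,0,-8],[0,0,0,0,-8]]'; python3 -m pendant '[[0,0,0,0,-8],[0,0,0,0,-8],[0,0,0,0,-8],[0,0,0,0,-5.3],[0,0,0,0,0],[0,0,0,0,0]]'
```

```text
time: 26.0
tool_pos: [589.8, -94.6, 268.8]
tcp_rot: [-179.9, 0.2, 12.0]
ft_force: [0.4, -0.7, -2.1]
finger_gap: 18.3
time: 27.0
tool_pos: [589.2, -62.8, 269.4]
tcp_rot: [-179.9, 0.0, 73.3]
ft_force: [-0.4, -0.0, -1.1]
finger_gap: 18.5
time: 27.6
tool_pos: [589.4, -62.5, 269.9]
tcp_rot: [-179.9, -0.0, 102.1]
ft_force: [0.4, -0.3, -1.5]
finger_gap: 18.4
```

```bash
python3 -m pendant '[[0,12,7,0,-0.2],[0,26,16,0,0],[0,28,16,0,0],[0,16,10,0,0],[0,4,2.7,0,0],[0,0,0,15,0],[0,0,0,35,0],[0,0,0,40,0],[0,0,0,40,0],[0,0,0,25,0]]'; python3 -m pendant '[[0,0,0,12,0],[0,0,0,6,0],[0,0,0,0,0],[0,0,0,0,0]]'; python3 blade.py
```

```text
time: 28.6
tool_pos: [618.8, 31.8, 110.6]
tcp_rot: [-179.7, -0.0, 102.4]
ft_force: [-0.1, -0.4, -0.5]
finger_gap: 18.5
time: 29.0
tool_pos: [622.8, 32.8, 99.6]
tcp_rot: [179.8, 0.0, 102.5]
ft_force: [0.3, -1.1, -1.3]
finger_gap: 18.3
top n 204 pitch(up fwd) deg 0.7143436473407293 roll -1.5250481694735911 top z-exp 0.3856332607382904 F [ 61.64 163.21] L [-34.7   33.49]
side n 22 pitch(up fwd) deg 0.7571215476995101 roll 1.3369533670209068 top z-exp 1.9150593019550204 F [ 61.36 165.68] L [-37.92  33.17]
```

```bash
python3 -m pendant '[[0,0,-1,5,0],[0,0,0,6,0],[0,0,0,4,0],[0,0,0,2,0],[0,0,0,1,0],[0,0,0,0,0],[0,0,0,0,0]]'
```

```text
time: 29.8
tool_pos: [620.6, 33.0, 79.9]
tcp_rot: [-180.0, -0.0, 102.5]
ft_force: [-1.2, 0.9, 2.1]
finger_gap: 18.2
```

```bash
python3 -m pendant '[[0,0,0,1,0],[0,0,0,0,0],[0,0,0,0,0]]' 60;python3 -m pendant '[[0,0,0,0.7,0],[0,0,0,0,0],[0,0,0,0,0]]' 25
```

```text
time: 30.1
tool_pos: [620.9, 33.0, 79.5]
tcp_rot: [180.0, 0.0, 102.5]
ft_force: [-2.0, 0.8, 6.2]
finger_gap: 18.3
time: 30.4
tool_pos: [621.2, 33.0, 79.4]
tcp_rot: [179.9, 0.0, 102.5]
ft_force: [-2.2, 1.1, 8.5]
finger_gap: 18.5
```

```bash
python3 -m pendant '[[0.25,0,0,0,0],[0.3,0,0,0,0],[0.4,0,0,0,0],[0.6,0,0,0,0],[0.8,0,0,0,0],[1,0,0,0,0],[1,0,0,0,0],[1,0,0,0,0],[1,0,0,0,0]]' 20; python3 -m pendant '[[1,0,0,-5,0],[1,0,0,-15,0],[1,0,0,-30,0],[1,0,0,-40,0],[1,0,0,-40,0],[1,0,0,-30,0],[1,0,40,0,0],[1,0,40,0,0],[1,0,0,0,0],[1,0,0,0,0]]'; python3 bd.py 11; python3 gap.py 11 | head -7
python3 - <<'E'
import cv2,numpy as np
a=cv2.resize(cv2.imread("pics/top11.png")[120:320,220:440],None,fx=1.8,fy=1.8);b=cv2.resize(cv2.imread("pics/side11.png")[130:330,150:370],None,fx=1.8,fy=1.8)
cv2.imwrite("pics/c11.png",np.hstack([a,b]))
E
```

```text
time: 31.3
tool_pos: [620.7, 33.0, 78.1]
tcp_rot: [180.0, 0.0, 102.5]
ft_force: [-0.5, 0.1, -0.1]
finger_gap: 85.2
time: 32.3
tool_pos: [698.9, 50.4, 237.6]
tcp_rot: [-179.9, -0.0, 102.5]
ft_force: [-1.1, -0.6, 1.2]
finger_gap: 85.4
32.3 [698.9001742   50.39917318 237.62782026] [-1.10755288 -0.62631724  1.16044794] [-0.04667254 -0.00439244  0.01045076]
top few 0
side few 0
top L -40 board F [-47.9  47.2] rack F [-73.3  72.3]
top L -15 board F [-46.9  48.5] rack F [-73.6  71.3]
top L 15 board F [-47.9  49.4] rack F [-72.9  73.4]
top L 40 board F [-46.1  48.8] rack F [-73.3  72.9]
top F -30 board L [-61.5  62.5] lips inner [np.float64(-71.0), np.float64(71.5)]
top F 0 board L [-62.   62.7] lips inner [np.float64(-70.8), np.float64(71.6)]
top F 30 board L [-62.9  61.9] lips inner [np.float64(-71.3), np.float64(71.2)]
```

View pics/c11.png

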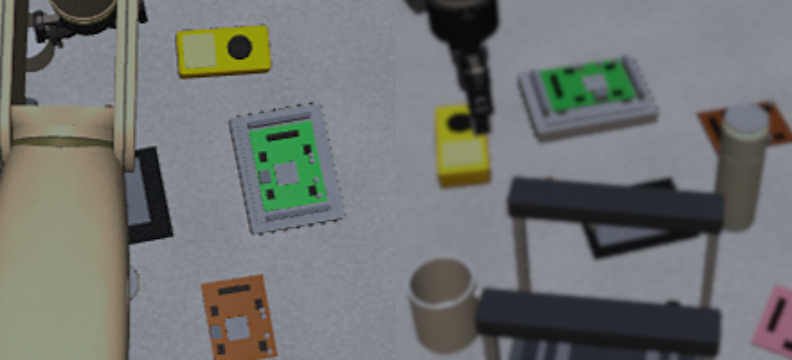

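The board lies flat on the rack (top panel (290,175)) and the spatula is back on the mat. I'm moving the arm aside for one last check of the spatula.

```bash
python3 -m pendant '[[1,-20,-10,-10,0],[1,-40,-10,-10,0],[1,-45,-10,-10,0],[1,-45,-10,0,0],[1,-45,-10,0,0],[1,-45,-10,0,0],[1,-45,0,0,0],[1,-20,0,0,0],[1,0,0,0,0],[1,0,0,0,0]]'; python3 bd.py 12 | head -1
python3 - <<'E'
from h import *
im=np.load("top12.npz")["im"];cv2.imwrite("pics/c12.png",np.hstack([cv2.resize(im[150:270,215:335],None,fx=3.3,fy=3.3,interpolation=cv2.INTER_CUBIC),cv2.resize(np.load("side12.npz")["im"][180:300,210:330],None,fx=3.3,fy=3.3)]))
f=np.array([np.cos(np.radians(-167.8)),np.sin(np.radians(-167.8))]);l=np.array([-f[1],f[0]])
for t in("0","12"):
    g=np.load(f"top{t}.npz");W=world(g["d"],optics.camera_params("top"));q=W[...,:2]-[509,8.5];k=(abs(q@f)<45)&(abs(q@l)<28)&(abs(W[...,2]-10)<12)
    A=np.c_[(q@f)[k],(q@l)[k],np.ones(k.sum())];c=np.linalg.lstsq(A,W[...,2][k],rcond=None)[0];print(t,np.degrees(c[:2]),c[2])
    S=(W[...,0]>300)&(W[...,0]<430)&(abs(W[...,1])<70)&(W[...,2]>150)&(W[...,2]<200);print("spray",rect(W[S]) if S.sum()>5 else None)
E
```

```text
time: 33.4
tool_pos: [705.5, -260.8, 269.5]
tcp_rot: [179.9, 0.0, 102.4]
ft_force: [0.1, 0.7, 0.7]
finger_gap: 85.3
33.4 [ 705.48252245 -260.75868696  269.52704137] [0.11150668 0.70983653 0.65158979] [0.05439987 0.05261328 0.00748416]
0 [-0.29660909  0.5401642 ] 9.209264692326354
spray (array([365.4,   8.1]), array([57.4, 55.5]), 1.16, 441)
12 [-0.38951884  0.35194813] 9.148124410780751
spray (array([365.4,   8.1]), array([57.4, 55.6]), 1.36, 440)
```

View pics/c12.png

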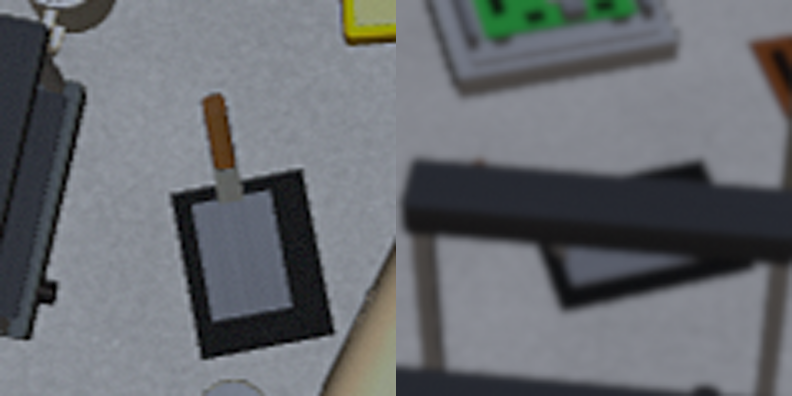

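The spatula stands flat on the mat where it was, and the spray can has not moved. Handing in.

```bash
python3 -c "
from bench import hand_in
print(hand_in())"
```

```text
the job is handed in; nothing more can be done
None
```

The hot board now lies flat on the cooling rack's ribs between the side lips. The spatula is back on its mat with the blade flat, and I let go of it. The job was handed in at about 33 s of the 70 s allowed.

- **How it was done:** The commands cannot tilt the hand, so I held the spatula upright, high on the grip. I put the blade only about 70 mm under the board so the hand stayed clear of the heater bar. The board rode level, with its centre about 22 mm inside the blade's front edge.
- **Board:** In the top picture it is within about 1 mm of the rack's centre. The side camera puts it up to about 2 mm further along the rack; part of the board is hidden there. Drawing the blade out did not move it.
- **Spatula:** The blade's height and tilt match the first picture to within 0.1 mm and 0.2°. Before I opened the fingers, the hand was within 1 mm and 0.2° of its grasp pose.
- **Other objects:** The spray can did not move (measured). The mug and meter look untouched in the pictures, but I did not measure them.
- **Forces:** The wrist force stayed under 10 N in every reading, and the last picture shows the arm clear of everything.

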